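# Unlock the guard post and hold the hinge leaf in line for its pin

### The arm

A 6-joint arm with a two-finger parallel gripper is mounted at the origin on a cart in front of the work surface, level with it; the furniture and walls round the work are solid. World frame = base frame: x ahead of the robot, y to its left, z up, the work surface at z = 0. Lengths are in mm, angles in rad, forces in N, time in s.
With the tool pointing down it reaches from about 275 to 1000 mm from the base axis. Payload 8.4 kg.
Tool frame: the origin (TCP) lies between the finger pads; the fingertips stand r.finger_overhang ahead of it and the grasp point (between the pads) is the TCP (r.finger_overhang is the distance from the TCP to the fingertips, in mm); z points along the fingers, y is the line along which they close (so a half turn about z gives the same grasp; the last joint's range is limited). The gripper opens to 85 mm and grips with 20 to 120 N. Pads are 22 mm wide; open, the fingers measure 114 mm over their backs; the gripper's body (76 mm by 85 mm) begins 54 mm behind the grasp point. The pads swing forward as they close: fully open they stand 13 mm farther back than shut.
Start: joints at [-1.284, 0.353, 1.633, -0, 1.155, -0.002], TCP at [178, -599.119, 250.281] pointing down, gripper open.
Joint ranges: [-2.63, 2.63], [-0.92, 2.1], [0.06, 2.66], [-1.3, 4.44], [0, 2.69], [-3.02, 3.02]. Speed limits (rad/s): [2.22, 2.22, 2.79, 3.14, 3.14, 3.14].

### API

Orientations are given as [roll, pitch, yaw] about the fixed x, y, z axes, in that order (R = Rz(yaw) Ry(pitch) Rx(roll)).
In Python, from rig import r, cams, sign_off gives the robot as it stands.
- The arm moves only by the shell command python3 -m crank 'ROWS' [FORCE]. ROWS is JSON, a list of rows, each a list of 7 numbers: the shift along the tool's x, y, z in m, then the turn, a rotation vector about the tool's x, y, z in rad, then the closure, from 0 (fully open) to 1 (shut). In form: [[dx, dy, dz, ax, ay, az, gripper], ...]. A call has 1 to 5 rows; each row is the pose to reach, as a shift and turn from the pose commanded when the call began, along the tool's axes at that moment; what a row does not reach only later rows make up. A row lasts 1/10 s, in which the tool goes at most 50 mm and 8.59 degrees, less where a joint would pass 70% of its speed; a pose out of reach is approached as far as the arm can. A call with a gripper value outside its range is refused whole. The fingers move at their own pace and stop on an object; FORCE is the grip in N (left out, the last holds). Time passes only in rows, so rows that repeat a pose let the fingers close. It gives the time, the measured TCP pose, the force, the opening and the grip force at its end, in the units of the state.
- r.sense(): the state, without advancing time (a new reading comes with each control period).
- cams.grab_frame(name): name is "side" or "top" or "wrist"; returns a dict with "image" (420x560x3 uint8, red, green, blue), "fx", "fy", "cx", "cy" (pixels), "position" and "orientation" of the camera in the world. Camera axes: x right, y down, z forward; pixel columns grow to the right and rows downward; lengths in mm; the calibration is good to about 2 mm. The wrist camera is an equidistant fisheye: a pixel r from the principal point sees the ray r / f radians off the axis. A picture is of the moment at which its call begins. There is no depth.
- sign_off(): hands the job in; it is judged then, once.
The state is a dict: "clock": time; "qpos": joint angles; "qvel": joint speeds; "joint_efforts": joint torques, N m; "eef_pos": TCP position; "tcp_rot": TCP orientation; "contact_force": force on the tool from outside, world axes, zero at the start; "wrist_torque": the same for the moment, N m; "opening": opening from 0.0 (shut) to 1.0 (fully open); "grasp_force": force on a finger pad.
Only numpy, scipy, OpenCV 4.12 (cv2) and the standard library are available. Lean on these libraries where they do the work, as an engineer would, in place of code of your own. Each camera call takes 0.05 s, during which the arm holds its last target. There are 200 camera calls.

### The job

Take the yellow-handled key out of its blue holder, push it fully into the lock on the grey guard post and turn it clockwise to the stop, so that the red arm swings off the hinge; leave the key in the lock. Then lift the steel hinge leaf out of its blue stand, lower its knuckle upright between the post's two knuckles and press it down on the spring plunger until it is fully seated and the holes line up for the pin. Finish while still gripping the leaf and holding it pressed down in line (do not let go), and leave the hinge pin, beaker, dropper bottle and tweezers where they are.

Things in the scene. Friction and masses are not known exactly. Their poses are not given: they have to be found in the camera images.
- key: Loose key, 62 mm tall, standing upright in the slot of its holder. Origin: centre of the underside of its 30 mm collar (5 mm thick), which rests on the face when fully in. z up along the key. Below the origin a flat blade, 18 mm wide along y, 8 mm thick along x, 22 mm long; the last 10 mm taper to 12 x 4 mm. Above: a yellow grip plate, 10 mm thick along x, 34 mm wide along y, from z = 9 to 45 mm. About 50 to 80 g. A half turn about z gives the same key.
- key_tip (a point): Lower end of the key's blade, 22 mm below the key's origin.
- key_holder: Fixed blue block 60 x 60 x 40 mm with a slot 21 mm (y) by 11 mm (x), 26 mm deep, in its top, which holds the key upright. Origin: centre of its underside. It may stand to the left or right of the post, having changed places with the leaf stand.
- lock_mouth (a point): Centre of the slot mouth on the top face of the round steel lock cylinder (40 mm across), 112 mm above the worktop, on the guard post, 100 mm to the -y side of post_bore. Turns with the lock: its y axis runs along the slot (21 mm long in y, 11 mm in x, 24 mm deep) and along the red arm; z up. The key fits with its y axis along the slot, either way round.
- lock (a joint): Angle of the lock cylinder in rad: 0 locked, with the red arm (14 mm wide, 8 mm thick, top 94 mm above the worktop, reaching 116 mm from the lock's axis) lying over the gap between the post's knuckles; grows as it is turned clockwise seen from above; stop at 1.4. Starts between 0 and 0.25. Stays where it is left (friction 0.05 N m). The key has about 0.17 rad of play in the slot; left in the lock, its top stands 157 mm above the worktop.
- guard_post: Fixed grey base plate (110 x 185 x 12 mm) with an aluminium jamb block 74 mm high, carrying two steel knuckles with a 35 mm gap between them, and the lock. Origin on the worktop straight under the middle of the gap; y along the hinge axis, z up, the jamb block on the +x side, the lock on the -y side.
- post_bore (a point): Middle of the gap, on the axis of the post's knuckle holes, 70 mm above the worktop. y along the hinge axis, z up. Knuckles: 18 mm outer diameter, 8 mm hole, 20 mm long. Under the gap lies a black 45-degree V seat which stops and centres an 18 mm knuckle exactly on this point.
- plunger (a joint): Brass spring plunger (8 mm thick) in the middle of the V seat, in m pressed down: 0 free (its tip at the height of post_bore), 0.009 with the leaf fully seated. The spring pushes up with 3 N free and 5.7 N seated, more than the leaf's weight, so the leaf must be kept pressed.
- leaf: Loose steel hinge leaf (about 105 to 170 g), upright in its stand. Origin: middle of its knuckle on the hole's axis. y along the knuckle, z up the plate. Knuckle 18 mm diameter, 30 mm long, with an 8 mm hole. Plate 6 mm thick (x); 30 mm wide up to z = 14 mm and 64 mm wide from there to its top edge at z = 80 mm. Either way round fits the post. Grip the plate across its thickness, 50 to 65 mm above the origin.
- leaf_stand: Fixed blue stand, 56 x 92 mm foot, two grooved posts 51 mm high at its y ends that hold the side edges of the leaf's plate (grooves 8.5 mm wide); the leaf lifts straight up out of it. Origin: centre of its underside; in it the leaf's origin is 21 mm up, axes alike. It may stand to the left or right of the post.
- hinge_pin: Bystander: loose brass T-headed pin, 5 mm thick, 92 mm long, lying on the worktop for a colleague. Leave alone.
- beaker: Bystander: small clear beaker, 50 mm wide, 61 mm high. Leave alone.
- dropper_bottle: Bystander: white dropper bottle with red tip, 31 mm wide, 94 mm high. Leave alone.
- tweezers: Bystander: tweezers, 124 mm long, lying flat. Leave alone.
Things that resemble listed ones, but are neither listed nor needed, are in the scene too. What is shaped like the leaf but green is not meant.

How it is judged:
By the outcome, as a careful person would: the job done as asked, in the order asked, and still so for the second after the job is handed in, while the arm keeps its last pose, push and grip.
It also fails if it takes over 64 s, if anything falls off the work surface, if the arm or the gripper's body presses on something with over 40 N, if the wrist force passes 120 N, or if a joint passes its speed limit or range.

## Working session

There is one attempt and no reset: what is moved stays moved. The work goes in short steps, Python scripts to look and compute and a shell command to move; the robot and the scene stay as the last step left them, time stands still between calls to the robot, and variables do not carry over. Pictures are saved under pics/ and viewed, at most 10 in all, crops included, and the job is handed in when it is done.

```bash
ls; mkdir -p pics; cat > h.py <<'E'
import numpy as np, cv2, sys
from scipy.spatial.transform import Rotation as R
from rig import r, cams, sign_off
def grab(n,save=None):
    f=cams.grab_frame(n)
    if save: cv2.imwrite('pics/'+save,f['image'][:,:,::-1])
    return f
E
python3 - <<'E'
from h import *
for n in('top','side'):
    f=grab(n,n+'0.png'); print(n,{k:v for k,v in f.items() if k!='image'})
print(r.sense(), r.finger_overhang)
a=cv2.imread('pics/top0.png');
E
```

```text
pics
top {'fx': 406.79674213745545, 'fy': 406.79674213745545, 'cx': 271.78309565530924, 'cy': 208.38204052987356, 'position': array([ 317.33824836,   46.23112687, 1413.58867724]), 'orientation': array([-2.98787049,  0.00373827, -1.57054756])}
side {'fx': 534.1743635857035, 'fy': 534.1743635857035, 'cx': 280.7581425820234, 'cy': 201.73651045890898, 'position': array([-414.27680221, 1500.79750368,  835.47667862]), 'orientation': array([-1.98265276, -0.02376558, -2.5439433 ])}
{'clock': 0.1, 'qpos': array([-1.28438307e+00,  3.53626531e-01,  1.63406604e+00, -5.41045094e-08,
        1.15518358e+00, -2.36401726e-03]), 'qvel': array([ 0.00149782, -0.0021857 , -0.00291291,  0.00023686,  0.0001041 ,
        0.0001013 ]), 'joint_efforts': array([ 4.39793548e-04, -6.06353545e+01, -3.42820930e+01,  8.99271731e-05,
        3.98715958e-03, -1.32281471e-06]), 'eef_pos': array([ 177.89506842, -598.72636663,  249.60428991]), 'tcp_rot': array([-3.14030916e+00, -2.98474085e-06,  2.88777298e-01]), 'contact_force': array([ 0.04410805, -0.19078099, -1.10348715]), 'wrist_torque': array([-0.00945411,  0.04998583,  0.02781473]), 'grasp_force': 0.0, 'opening': 1.002013315196341} 19.0
```

View pics/top0.png

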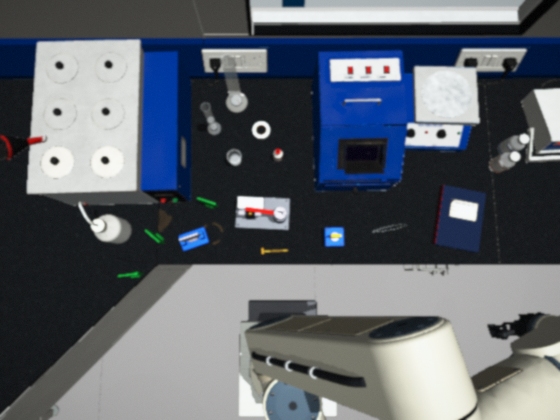

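View pics/side0.png

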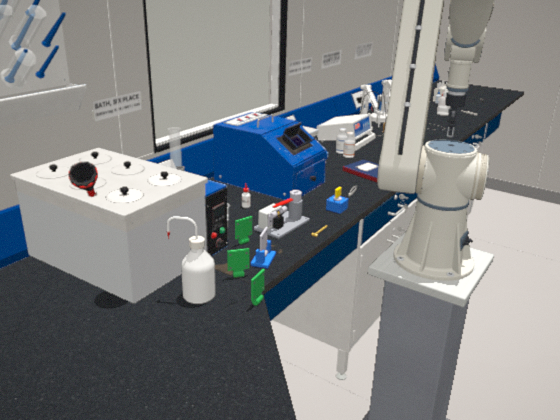

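Top view: the key holder with the yellow grip is at (334,237) and the post with the red arm at (263,212). The leaf stand with the steel leaf is at (193,238). The green lookalikes at (206,202), (154,236) and (129,274) are not meant. The side view agrees: key (338,195), post (285,215), steel leaf (264,245).

```bash
cat >> h.py <<'E'
def ray(f,u,v,fish=False):
    M=R.from_euler('xyz',f['orientation']).as_matrix()
    x=(u-f['cx'])/f['fx']; y=(v-f['cy'])/f['fy']
    if fish:
        t=np.hypot(x,y); s=np.sin(t)/max(t,1e-9); d=np.array([x*s,y*s,np.cos(t)])
    else: d=np.array([x,y,1.])
    return f['position'],M@(d/np.linalg.norm(d))
def onz(f,u,v,z,fish=False):
    p,d=ray(f,u,v,fish); return p+d*(z-p[2])/d[2]
def rel(target,yaw):
    """tool-frame shift (m) to target(mm) and turn about tool z to have tool y... yaw"""
    s=r.sense(); T=R.from_euler('xyz',s['tcp_rot'])
    return T.inv().apply(np.array(target)-s['eef_pos'])/1000, (T.inv()*R.from_euler('xyz',[np.pi,0,yaw])).as_rotvec()
E
python3 - <<'E'
from h import *
f=grab('top')
for n,u,v,z in [('key',336,237,80),('post',263,212,12),('lock',280,212,112),('stand',193,238,50),('pinhd',264,250,0)]:
    print(n,onz(f,u,v,z).round())
a=f['image'][170:270,130:400,::-1]
cv2.imwrite('pics/crop1.png',cv2.resize(a,None,fx=2.9,fy=2.9,interpolation=cv2.INTER_CUBIC))
w=grab('wrist'); print({k:v for k,v in w.items() if k!='image'})
E
```

```text
key [ 429. -159.   80.]
post [522.  82.  12.]
lock [507.  25. 112.]
stand [428. 316.  50.]
pinhd [391.  78.   0.]
{'fx': 325.19226210127806, 'fy': 325.19226210127806, 'cx': 278.94110561771845, 'cy': 209.63057443556102, 'position': array([ 245.7372137 , -578.90187577,  372.58496375]), 'orientation': array([ 2.85752409e+00,  2.43147991e-03, -1.28192826e+00])}
```

View pics/crop1.png

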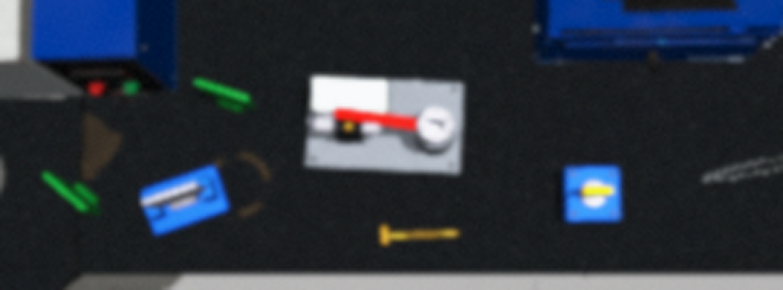

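The enlarged crop confirms both. The only yellow grip is in the blue holder at (595,191), and the only steel leaf is in the blue stand at (185,196). The green ones at (222,92) and (68,192) are ruled out by colour.

```bash
python3 - <<'E'
from h import *
print(rel([430,-159,200],1.571))
E
```

```text
(array([ 0.36691966, -0.34977701,  0.05012631]), array([-7.66898190e-04, -5.41859213e-04, -1.28218312e+00]))
```

```bash
python3 -m crank '[[0.034,-0.032,0,0,0,-0.13,0],[0.068,-0.064,0,0,0,-0.26,0],[0.102,-0.096,0,0,0,-0.39,0],[0.136,-0.128,0,0,0,-0.52,0],[0.17,-0.16,0,0,0,-0.65,0]]' 30; python3 - <<'E'
from h import *
print(rel([430,-159,200],1.571),r.sense()['eef_pos'])
E
```

```text
clock: 0.7
eef_pos: [295.9, -395.6, 250.2]
tcp_rot: [3.141, -0.0, 0.944]
contact_force: [1.2, -0.2, 0.2]
opening: 0.997
grasp_force: 0.0
(array([ 0.27028708, -0.03027478,  0.05026284]), array([ 1.35984464e-04, -7.06541768e-05, -6.27336768e-01])) [ 295.8949881  -395.62229319  250.23702063]
```

```bash
python3 -m crank '[[0.048,-0.006,0.01,0,0,-0.126,0],[0.096,-0.012,0.02,0,0,-0.252,0],[0.144,-0.018,0.03,0,0,-0.378,0],[0.192,-0.024,0.04,0,0,-0.504,0],[0.24,-0.03,0.05,0,0,-0.63,0]]'; python3 -m crank '[[0.03,0,0,0,0,0,0],[0.03,0,0,0,0,0,0]]'; python3 - <<'E'
from h import *
print(rel([430,-159,200],1.571),r.sense()['eef_pos'])
f=grab('wrist','w1.png'); print(f['position'],f['orientation'])
E
```

```text
clock: 1.2
eef_pos: [413.6, -184.2, 200.1]
tcp_rot: [3.141, 0.0, 1.574]
contact_force: [1.3, -0.4, -0.1]
opening: 1.003
grasp_force: 0.0
clock: 1.4
eef_pos: [412.7, -152.8, 199.7]
tcp_rot: [-3.14, -0.001, 1.572]
contact_force: [0.3, 0.1, 0.4]
opening: 0.997
grasp_force: 0.0
(array([-0.00624734,  0.01727443, -0.00031085]), array([-0.00164792, -0.00138583,  0.001447  ])) [ 412.7147994  -152.78078295  199.72626865]
[412.54013407 -82.17591222 322.67987314] [2.86081360e+00 2.84250454e-03 1.71643686e-03]
```

View pics/w1.png

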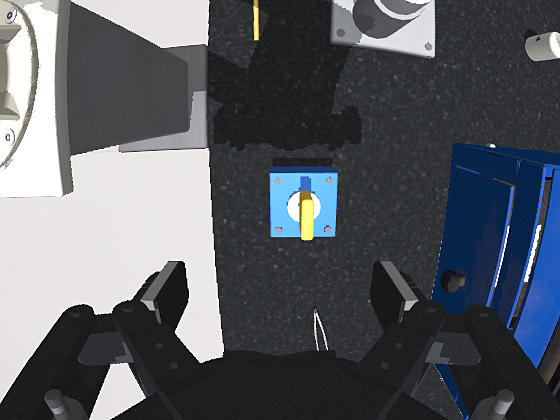

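The wrist view shows the blue holder at (303,204), the white collar at (303,208) and the yellow grip at columns 301–313, rows 195–240. The key's y is nearly along world y. Next: contour measurement.

```bash
cat > mk.py <<'E'
from h import *
f=grab('wrist'); im=f['image'].astype(int); Rr,G,B=im[...,0],im[...,1],im[...,2]
def und(pts,z): return np.array([onz(f,u,v,z,True)[:2] for u,v in pts])
def big(m,roi=None):
    m=m.astype(np.uint8)
    c,_=cv2.findContours(m,cv2.RETR_EXTERNAL,cv2.CHAIN_APPROX_NONE); return max(c,key=cv2.contourArea)
m=(B>150)&(B-Rr>60); m[:,400:]=0
c=big(m)[:,0]; print('holder rect',cv2.minAreaRect(und(c,40).astype(np.float32)))
m=(Rr>150)&(Rr-B>80)&(G>100); m[:140]=0
c=big(m)[:,0]; print('px',c.min(0),c.max(0)); print('grip rect z85',cv2.minAreaRect(und(c,85).astype(np.float32)))
y=[(v,np.where(m[v])[0].min(),np.where(m[v])[0].max(),int(Rr[v][m[v]].mean())) for v in range(c[:,1].min(),c[:,1].max()+1,4)]; print(y)
m=(im.min(2)>190); m[:150]=0;m[250:]=0;m[:,:260]=0;m[:,345:]=0
c=big(m)[:,0]; print('collar',cv2.minEnclosingCircle(und(c,45).astype(np.float32)))
E
python3 mk.py
```

```text
holder rect ((433.6632080078125, -159.23141479492188), (60.63824462890625, 60.39493179321289), 0.2394893765449524)
px [301 196] [312 237]
grip rect z85 ((433.635986328125, -158.45375061035156), (8.6502685546875, 33.08456039428711), 1.3504648208618164)
[(196, np.int64(311), np.int64(311), 153), (200, np.int64(301), np.int64(312), 254), (204, np.int64(301), np.int64(312), 255), (208, np.int64(301), np.int64(312), 255), (212, np.int64(301), np.int64(312), 254), (216, np.int64(301), np.int64(312), 255), (220, np.int64(301), np.int64(312), 255), (224, np.int64(301), np.int64(312), 254), (228, np.int64(301), np.int64(312), 254), (232, np.int64(301), np.int64(312), 254), (236, np.int64(301), np.int64(311), 255)]
collar ((429.05511474609375, -159.5706024169922), 13.358626365661621)
```

```bash
python3 -m crank '[[-0.006,0.021,0.02,0,0,0,0],[-0.006,0.021,0.05,0,0,0,0],[-0.006,0.021,0.085,0,0,0,0],[-0.006,0.021,0.115,0,0,0,0],[-0.006,0.021,0.13,0,0,0,0]]'; python3 -m crank '[[0,0,0,0,0,0,0.3],[0,0,0,0,0,0,0.6],[0,0,0,0,0,0,1],[0,0,0,0,0,0,1],[0,0,0,0,0,0,1]]' 40;python3 -m crank '[[0,0,0,0,0,0,1],[0,0,0,0,0,0,1],[0,0,0,0,0,0,1],[0,0,0,0,0,0,1]]'
```

```text
clock: 2.0
eef_pos: [432.8, -163.0, 68.2]
tcp_rot: [-3.139, -0.001, 1.567]
contact_force: [1.1, 0.4, 0.6]
opening: 1.002
grasp_force: 0.0
clock: 2.5
eef_pos: [434.6, -162.3, 71.1]
tcp_rot: [3.14, 0.001, 1.569]
contact_force: [-0.2, -0.3, -0.1]
opening: 0.146
grasp_force: 0.0
clock: 2.9
eef_pos: [434.6, -162.2, 71.1]
tcp_rot: [3.14, 0.001, 1.569]
contact_force: [-1.3, -0.6, 6.6]
opening: 0.112
grasp_force: 41.0
```

```bash
python3 -m crank '[[0,0,-0.02,0,0,0,1],[0,0,-0.05,0,0,0,1],[0,0,-0.09,0,0,0,1],[0,0,-0.135,0,0,0,1],[0,0,-0.18,0,0,0,1]]'; python3 -m crank '[[0.02,0.01,-0.01,0,0,0,1],[0.05,0.02,-0.01,0,0,0,1],[0.07,0.035,-0.01,0,0,0,1],[0.09,0.048,-0.01,0,0,0,1],[0.10,0.048,-0.01,0,0,0,1]]';  python3 -m crank '[[0,0,0,0,0,0,1],[0,0,0,0,0,0,1]]'; python3 - <<'E'
from h import *
f=grab('wrist','w2.png'); print(f['position'],f['orientation'],r.sense())
E
```

```text
clock: 3.4
eef_pos: [433.5, -161.7, 252.2]
tcp_rot: [-3.142, -0.0, 1.569]
contact_force: [0.6, 0.6, -0.7]
opening: 0.111
grasp_force: 39.7
clock: 3.9
eef_pos: [483.3, -60.7, 260.6]
tcp_rot: [3.14, -0.0, 1.57]
contact_force: [0.4, 0.0, -0.9]
opening: 0.111
grasp_force: 39.8
clock: 4.1
eef_pos: [481.6, -62.4, 260.2]
tcp_rot: [-3.141, 0.0, 1.569]
contact_force: [-0.1, 0.2, -0.2]
opening: 0.111
grasp_force: 39.8
[481.47407071   8.45809487 383.04526718] [ 2.85912532e+00  1.80030850e-03 -1.25708277e-03] {'clock': 4.15, 'qpos': array([-1.32195829e-01,  1.23783804e-01,  1.91175559e+00, -4.13238111e-04,
        1.10647596e+00, -1.29977908e-01]), 'qvel': array([-0.00975973,  0.00359207, -0.00466519,  0.0003431 , -0.00284832,
        0.00221796]), 'joint_efforts': array([ 6.12457059e-01, -4.28556240e+01, -3.35294116e+01,  3.68357054e-02,
        5.75397004e-03,  5.26990378e-03]), 'eef_pos': array([481.60345621, -62.64690174, 260.21610131]), 'tcp_rot': array([-3.14112560e+00,  3.11500711e-04,  1.56876361e+00]), 'contact_force': array([-0.32242079, -0.86479869, -0.58733058]), 'wrist_torque': array([-0.00482149,  0.03124895, -0.03660148]), 'grasp_force': 39.81174051761627, 'opening': 0.10998369512270612}
```

View pics/w2.png

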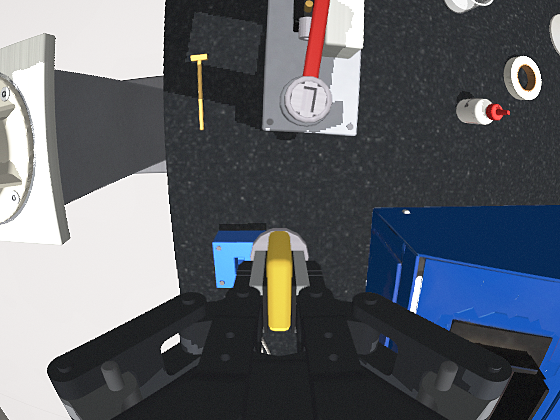

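The key is held upright at (280,280). The lock cylinder is at (308,101), with its slot near (309,97) and the red arm running up to (320,0). The pin is at (200,90). Next I measure the lock and the held key.

```bash
cat > ml.py <<'E'
from h import *
f=grab('wrist'); im=f['image']; I=im.astype(int); Rr,G,B=I[...,0],I[...,1],I[...,2]
def und(pts,z): return np.array([onz(f,u,v,z,True)[:2] for u,v in pts],np.float32)
def big(m):
    c,_=cv2.findContours(m.astype(np.uint8),cv2.RETR_EXTERNAL,cv2.CHAIN_APPROX_NONE); return max(c,key=cv2.contourArea)
m=(Rr>150)&(Rr-B>90)&(G<90); m[:,400:]=0
c=big(m)[:,0]; print('arm rect z94',cv2.minAreaRect(und(c,94)))
s=r.sense(); zt=s['eef_pos'][2]
m=(Rr>150)&(Rr-B>80)&(G>100); m[:200]=0; m[:,:230]=0;m[:,340:]=0
ys,xs=np.where(m); vm=ys.max()
c=big(m)[:,0]; print('key rect',cv2.minAreaRect(und(c,zt+14)),s['eef_pos'],s['tcp_rot'][2])
# lock crop
if len(sys.argv)>1:
    u,v=int(sys.argv[1]),int(sys.argv[2]); w=40
    y0=max(v-w,0); cr=im[y0:v+w,u-w:u+w]; cv2.imwrite('pics/'+sys.argv[3],cv2.resize(cr[:,:,::-1],None,fx=7,fy=7,interpolation=cv2.INTER_CUBIC))
    g=cv2.cvtColor(cr,cv2.COLOR_RGB2GRAY)
    h=cv2.HoughCircles(cv2.GaussianBlur(g,(3,3),0),cv2.HOUGH_GRADIENT,1,20,param1=120,param2=12,minRadius=16,maxRadius=32)
    if h is not None:
        for a in h[0][:3]: print('circ',a+[u-w,y0,0],onz(f,a[0]+u-w,a[1]+y0,112,True))
E
python3 ml.py 308 101 lock.png
```

```text
arm rect z94 ((513.8978271484375, 82.80736541748047), (75.16294860839844, 13.04282283782959), 81.17388153076172)
key rect ((481.2874450683594, -53.14656066894531), (43.67429733276367, 9.024937629699707), 89.96031188964844) [481.70068441 -62.78241205 260.28607704] 1.5682972856129385
circ [308.5        100.5         24.60000038] [505.41902622  22.79366886 112.        ]
```

View pics/lock.png

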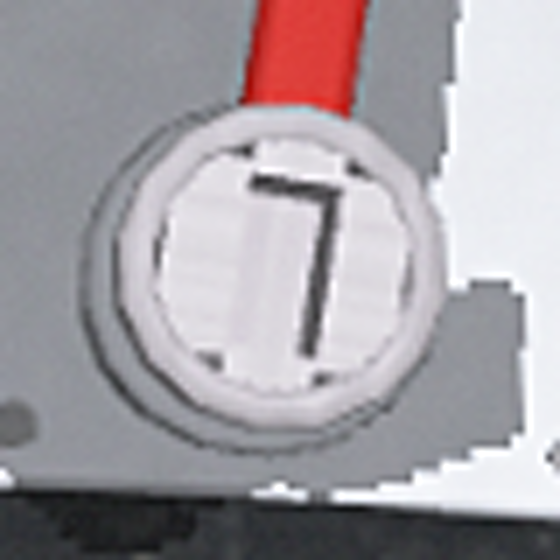

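```bash
python3 - <<'E'
from h import *
print(rel([505.3,18.9,180],1.5683-.148))
E
```

```text
(array([0.08176318, 0.02341517, 0.08025778]), array([-0.00022912,  0.0002926 ,  0.14799725]))
```

```bash
python3 -m crank '[[0.03,0.01,0.02,0,0,0.05,1],[0.055,0.017,0.04,0,0,0.1,1],[0.075,0.022,0.06,0,0,0.148,1],[0.082,0.0235,0.08,0,0,0.148,1],[0.082,0.0235,0.08,0,0,0.148,1]]'; python3 -m crank '[[0,0,0,0,0,0,1],[0,0,0,0,0,0,1]]';python3 - <<'E'
from h import *
f=grab('wrist','w3.png'); print(f['position'],f['orientation'],r.sense()['eef_pos'])
a=cv2.imread('pics/w3.png')[110:340,170:420]; cv2.imwrite('pics/w3c.png',cv2.resize(a,None,fx=2.6,fy=2.6,interpolation=cv2.INTER_CUBIC))
E
```

```text
clock: 4.7
eef_pos: [504.2, 19.9, 178.1]
tcp_rot: [-3.137, 0.001, 1.421]
contact_force: [-0.4, -0.5, -1.1]
opening: 0.11
grasp_force: 39.7
clock: 4.9
eef_pos: [506.4, 19.0, 181.4]
tcp_rot: [3.14, -0.0, 1.42]
contact_force: [0.9, 0.4, -0.9]
opening: 0.109
grasp_force: 39.7
[516.62198084  89.01695704 304.22417817] [ 2.85934025e+00 -2.36587821e-05 -1.50698450e-01] [506.45294252  19.07868008 181.44328022]
```

View pics/w3c.png

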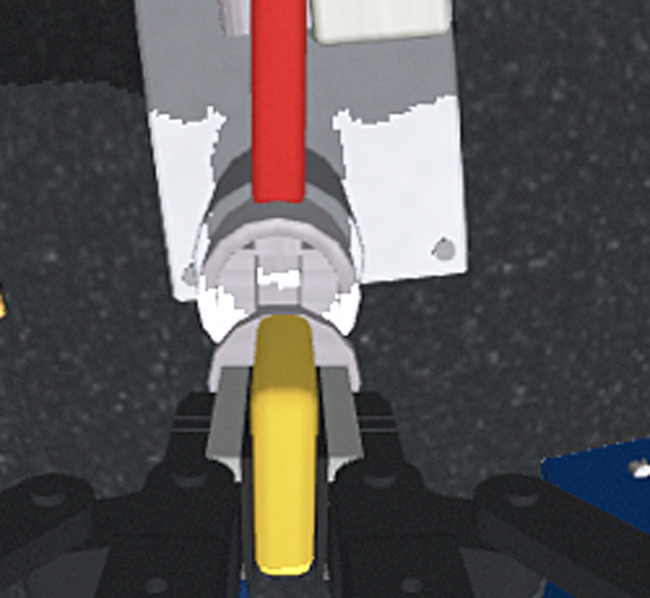

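```bash
python3 - <<'E'
from h import *
f=grab('wrist'); s=r.sense(); M=R.from_euler('z',s['tcp_rot'][2]).as_matrix()
def t(n,u,v,z):
    p=onz(f,170+u/2.6,110+v/2.6,z,True); q=M.T@(p-s['eef_pos']); print(n,p.round(1),'tool x,-y',q[:2].round(1))
t('lockL',197,285,112);t('lockR',363,285,112);t('lock front',280,222,112)
t('slotL',255,280,112);t('slotR',301,280,112);t('slotfront',278,238,112)
zc=s['eef_pos'][2]-31+5
t('collL',209,370,zc);t('collR',360,370,zc);t('collfront',284,306,zc)
zt=zc+40
t('gripFrontL',253,393,zt);t('gripR',318,393,zt);t('back',285,573,zt)
E
```

```text
lockL [486.9  30.6 112. ] tool x,-y [ 8.4 21. ]
lockR [526.3  24.7 112. ] tool x,-y [  8.4 -18.8]
lock front [509.  43. 112.] tool x,-y [23.9  1.1]
slotL [500.9  29.8 112. ] tool x,-y [9.7 7.1]
slotR [511.8  28.1 112. ] tool x,-y [ 9.7 -3.9]
slotfront [507.9  39.2 112. ] tool x,-y [20.1  1.5]
collL [492.8  26.6 155.4] tool x,-y [ 5.3 14.6]
collR [521.5  22.2 155.4] tool x,-y [  5.3 -14.4]
collfront [509.   37.3 155.4] tool x,-y [18.4  0.2]
gripFrontL [504.7  38.9 195.4] tool x,-y [19.3  4.6]
gripR [513.9  37.5 195.4] tool x,-y [19.3 -4.6]
back [504.5   6.6 195.4] tool x,-y [-12.7   0.1]
```

```bash
python3 -m crank '[[0.0006,-0.0014,0.006,0,0,0,1],[0.0006,-0.0014,0.012,0,0,0,1],[0.0006,-0.0014,0.018,0,0,0,1],[0.0006,-0.0014,0.024,0,0,0,1],[0.0006,-0.0014,0.026,0,0,0,1]]';python3 -m crank '[[0,0,0.003,0,0,0,1],[0,0,0.006,0,0,0,1],[0,0,0.009,0,0,0,1]]'
```

```text
clock: 5.5
eef_pos: [504.2, 20.8, 153.4]
tcp_rot: [-3.141, -0.0, 1.421]
contact_force: [-0.8, 2.2, -0.1]
opening: 0.114
grasp_force: 39.8
clock: 5.8
eef_pos: [504.8, 20.8, 145.2]
tcp_rot: [3.141, -0.0, 1.421]
contact_force: [1.2, 1.6, 0.0]
opening: 0.113
grasp_force: 39.8
```

```bash
python3 -m crank '[[0,0,0.002,0,0,0,1],[0,0,0.004,0,0,0,1],[0,0,0.004,0,0,0,1]]';python3 -m crank '[[0,0,0.001,0,0,0,1],[0,0,0.002,0,0,0,1],[0,0,0.002,0,0,0,1]]'
```

```text
clock: 6.1
eef_pos: [505.0, 20.8, 142.7]
tcp_rot: [3.141, -0.0, 1.421]
contact_force: [-5.1, 2.4, 19.5]
opening: 0.113
grasp_force: 42.8
clock: 6.4
eef_pos: [505.3, 20.9, 142.4]
tcp_rot: [3.14, -0.001, 1.421]
contact_force: [-11.4, 3.1, 38.8]
opening: 0.108
grasp_force: 45.7
```

```bash
python3 -m crank '[[0,0,-0.003,0,0,0,1],[0,-0.0005,-0.003,0,0,0.14,1],[0.0001,-0.0009,-0.003,0,0,0.28,1],[0.0003,-0.0013,-0.003,0,0,0.42,1],[0.0005,-0.0017,-0.003,0,0,0.56,1]]' 60;python3 -m crank '[[0,-0.0005,0,0,0,0.14,1],[0.0001,-0.0009,0,0,0,0.28,1],[0.0003,-0.0013,0,0,0,0.42,1],[0.0005,-0.0017,0,0,0,0.56,1],[0.0005,-0.0017,0,0,0,0.56,1]]'; python3 -c "
from h import *
print(r.sense()['wrist_torque'])
f=grab('wrist','w4.png')"
```

```text
clock: 6.9
eef_pos: [503.9, 21.7, 143.1]
tcp_rot: [3.14, -0.002, 0.855]
contact_force: [-0.4, 3.6, 6.4]
opening: 0.104
grasp_force: 59.6
clock: 7.4
eef_pos: [502.7, 23.1, 143.0]
tcp_rot: [3.142, -0.002, 0.296]
contact_force: [-0.3, 2.1, 6.8]
opening: 0.108
grasp_force: 59.6
[0.54327951 0.10214447 0.01351759]
```

View pics/w4.png

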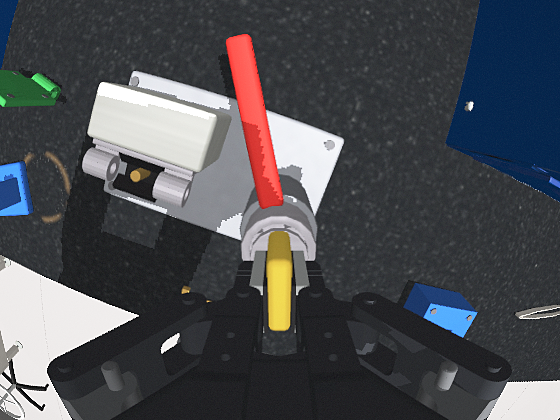

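The red arm (240,40)→(270,200) is swinging off the gap, with the knuckles at (100,165) and (172,188) and the plunger at (137,176). I keep turning to the stop.

```bash
python3 -m crank '[[0,-0.0003,0,0,0,0.08,1],[0,-0.0005,0,0,0,0.16,1],[0,-0.0005,0,0,0,0.16,1]]'; python3 -c "
from h import *
print(r.sense()['wrist_torque'])";python3 -m crank '[[0,-0.0003,0,0,0,0.08,1],[0,-0.0005,0,0,0,0.16,1],[0,-0.0005,0,0,0,0.16,1]]'; python3 -c "
from h import *
print(r.sense()['wrist_torque'])"
```

```text
clock: 7.75
eef_pos: [502.6, 23.6, 143.0]
tcp_rot: [-3.141, -0.002, 0.138]
contact_force: [-1.1, 3.7, 7.8]
opening: 0.109
grasp_force: 59.7
[0.60672861 0.14054939 0.04073117]
clock: 8.05
eef_pos: [502.5, 24.1, 143.0]
tcp_rot: [-3.141, -0.002, -0.022]
contact_force: [-0.9, 3.7, 7.3]
opening: 0.109
grasp_force: 59.7
[ 0.61794566  0.20270906 -0.00803481]
```

```bash
python3 -m crank '[[0,-0.0002,0,0,0,0.06,1],[0,-0.0004,0,0,0,0.12,1],[0,-0.0004,0,0,0,0.12,1]]'; python3 -c "
from h import *
print(r.sense()['wrist_torque'])";python3 -m crank '[[0,-0.0002,0,0,0,0.06,1],[0,-0.0004,0,0,0,0.12,1],[0,-0.0004,0,0,0,0.12,1]]'; python3 -c "
from h import *
print(r.sense()['wrist_torque'])
f=grab('wrist','w5.png')
for u,v in [(0,0)]: pass
I=f['image'].astype(int);m=(I[...,0]>150)&(I[...,1]<90)&(I[...,2]<90); 
ys,xs=np.where(m); p=np.array([onz(f,u,v,94,True)[:2] for u,v in zip(xs,ys)],np.float32); print(cv2.minAreaRect(p), r.sense()['tcp_rot'])"
```

```text
clock: 8.35
eef_pos: [502.7, 24.5, 143.0]
tcp_rot: [-3.141, -0.002, -0.141]
contact_force: [0.1, 4.2, 6.7]
opening: 0.109
grasp_force: 59.6
[0.55802421 0.07768391 0.26734695]
clock: 8.65
eef_pos: [503.0, 24.9, 143.0]
tcp_rot: [-3.141, -0.003, -0.259]
contact_force: [1.6, 3.0, 4.5]
opening: 0.112
grasp_force: 61.2
[ 0.50588057 -0.1848673   0.86156498]
((572.168701171875, 31.995929718017578), (95.2615737915039, 13.914346694946289), 6.9865851402282715) [-3.14108526e+00 -2.42502427e-03 -2.57938710e-01]
```

```bash
python3 -m crank '[[0,0.0002,0,0,0,-0.06,1],[0,0.0003,-0.0005,0,0,-0.1,1],[0,0.0003,-0.0005,0,0,-0.1,0.8],[0,0.0003,-0.0005,0,0,-0.1,0.5],[0,0.0003,-0.0005,0,0,-0.1,0.4]]' 20; python3 -c "
from h import *
print(r.sense()['wrist_torque'])"; python3 -m crank '[[0,0,0,0,0,0,0.4],[0,0,-0.03,0,0,0,0.4],[0,0,-0.075,0,0,0,0.2],[0,0,-0.12,0,0,0,0.1],[0,0,-0.16,0,0,0,0]]'; python3 -m crank '[[-0.03,-0.03,0,0,0,0,0],[-0.03,-0.03,0,0,0,0,0]]'; python3 - <<'E'
from h import *
f=grab('wrist','w6.png'); print(f['position'],f['orientation'],r.sense()['eef_pos'],r.sense()['qpos'])
I=f['image'].astype(int);m=(I[...,0]>150)&(I[...,1]<90)&(I[...,2]<90)
c,_=cv2.findContours(m.astype(np.uint8),0,1); c=max(c,key=cv2.contourArea)[:,0]
p=np.array([onz(f,u,v,94,True)[:2] for u,v in c],np.float32); print(cv2.minAreaRect(p))
E
```

```text
clock: 9.2
eef_pos: [501.6, 24.2, 142.7]
tcp_rot: [3.141, 0.0, -0.16]
contact_force: [0.1, -0.8, -0.6]
opening: 0.534
grasp_force: 0.0
[-0.0099982   0.00597361 -0.02422505]
clock: 9.7
eef_pos: [501.7, 24.3, 305.0]
tcp_rot: [-3.142, -0.001, -0.16]
contact_force: [1.4, 0.2, -0.2]
opening: 0.998
grasp_force: 0.0
clock: 9.9
eef_pos: [475.4, 60.6, 304.0]
tcp_rot: [-3.14, -0.001, -0.159]
contact_force: [-0.2, 0.0, 0.3]
opening: 1.0
grasp_force: 0.0
[545.07548817  49.05353353 426.8767548 ] [ 2.85779055e+00  2.35028215e-03 -1.72949562e+00] [476.00687481  59.65941567 303.25572113] [1.21445603e-01 7.05809043e-02 1.87122147e+00 1.75908243e-04
 1.19915781e+00 1.84988732e+00]
((572.0510864257812, 33.069374084472656), (95.63712310791016, 13.915047645568848), 7.14448881149292)
```

View pics/w6.png

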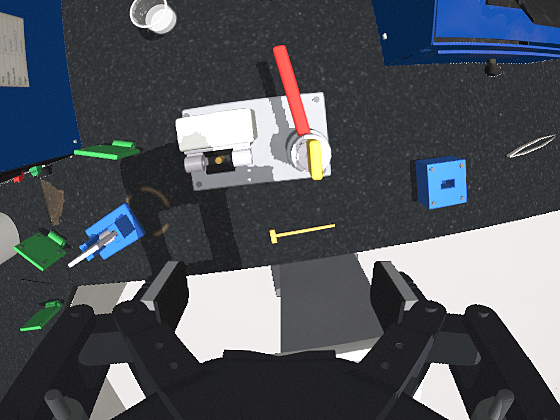

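The key stands in the lock at (315,160) with the red arm at the stop (7.1° in world) after release. The gap and plunger are at (219,160), and the steel leaf is in its blue stand at (95,247). The green lookalikes are at (105,150), (40,250) and (40,315).

```bash
python3 -m crank '[[0,0,0,0,0,-0.14,0],[0,0,0,0,0,-0.28,0],[0,0,0,0,0,-0.42,0],[0,0,0,0,0,-0.56,0],[0,0,0,0,0,-0.7,0]]'; python3 -m crank '[[0,0,0,0,0,-0.14,0],[0,0,0,0,0,-0.28,0],[0,0,0,0,0,-0.42,0],[0,0,0,0,0,-0.56,0],[0,0,0,0,0,-0.7,0]]'; python3 - <<'E'
from h import *
print(rel([425,315,220],1.96), r.sense()['qpos'])
f=grab('wrist','w7.png')
I=f['image'].astype(int);b=(I[...,2]>120)&(I[...,2]-I[...,0]>60)
c,_=cv2.findContours(b.astype(np.uint8),0,1)
for k in c:
    if cv2.contourArea(k)>150: x=k[:,0].mean(0); print(x,cv2.contourArea(k),onz(f,*x,30,True))
E
```

```text
clock: 10.45
eef_pos: [476.9, 58.2, 302.0]
tcp_rot: [-3.141, 0.001, 0.546]
contact_force: [0.2, 0.5, -0.4]
opening: 1.004
grasp_force: 0.0
clock: 10.95
eef_pos: [477.0, 58.1, 302.0]
tcp_rot: [-3.141, 0.001, 1.246]
contact_force: [-0.1, -0.2, -0.0]
opening: 0.997
grasp_force: 0.0
(array([ 0.22696707, -0.13107325,  0.08192551]), array([-1.31477103e-03,  5.04163999e-04, -7.13780126e-01])) [ 1.18409446e-01  7.40740792e-02  1.87026853e+00 -4.09039749e-04
  1.19857478e+00  4.43135028e-01]
[451.96153846 394.03076923] 662.0 [ 669.4915197  -462.33069196   30.        ]
[299.41726619 326.42446043] 1340.5 [ 433.08233476 -164.47676946   30.        ]
[514.12236287 324.97468354] 3360.0 [ 809.17866914 -338.34583802   30.        ]
[184.99319728  11.53061224] 1211.5 [433.05178123 295.96277961  30.        ]
```

Above the leaf, camera over the stand:

```bash
python3 -m crank '[[0.045,-0.026,0,0,0,-0.14,0],[0.09,-0.052,0.02,0,0,-0.28,0],[0.135,-0.078,0.04,0,0,-0.42,0],[0.18,-0.104,0.06,0,0,-0.56,0],[0.227,-0.131,0.07,0,0,-0.7,0]]'; python3 -m crank '[[0,0,0,0,0,0,0],[0,0,0,0,0,0,0]]'; cat > mf.py <<'E'
from h import *
f=grab('wrist',sys.argv[1]); s=r.sense(); print(s['eef_pos'],s['tcp_rot'])
I=f['image'].astype(int);b=(I[...,2]>120)&(I[...,2]-I[...,0]>60)
c,_=cv2.findContours(b.astype(np.uint8),0,1)
for k in c:
    if cv2.contourArea(k)>150: print('blue',cv2.boundingRect(k),cv2.contourArea(k),onz(f,*k[:,0].mean(0),30,True).round())
g=((I.max(2)-I.min(2))<30)&(I.mean(2)>130); g[260:]=0
c,_=cv2.findContours(g.astype(np.uint8),0,1)
for k in c:
    if cv2.contourArea(k)>40: print('grey',cv2.boundingRect(k),cv2.contourArea(k),cv2.minAreaRect(np.array([onz(f,u,v,101,True)[:2] for u,v in k[:,0]],np.float32)))
E
python3 mf.py w8.png
```

```text
clock: 11.5
eef_pos: [430.2, 294.1, 236.4]
tcp_rot: [-3.14, 0.001, 1.943]
contact_force: [0.3, -0.4, 0.5]
opening: 1.001
grasp_force: 0.0
clock: 11.7
eef_pos: [430.5, 293.6, 237.2]
tcp_rot: [-3.14, 0.001, 1.94]
contact_force: [0.5, -0.6, 0.4]
opening: 0.998
grasp_force: 0.0
[430.95114667 292.74910994 237.6520263 ] [-3.14038258e+00  8.49175479e-04  1.93881878e+00]
blue (514, 171, 46, 122) 2523.5 [811. 372.  30.]
blue (262, 116, 54, 89) 3255.0 [429. 323.  30.]
grey (0, 208, 27, 52) 691.0 ((156.49082946777344, 151.9781494140625), (44.24421310424805, 61.814422607421875), 25.697954177856445)
grey (0, 175, 56, 85) 2607.5 ((179.59815979003906, 177.2113037109375), (87.28494262695312, 81.31452178955078), 0.21771147847175598)
grey (280, 146, 7, 29) 138.0 ((419.504150390625, 329.0287780761719), (4.832365036010742, 22.69878578186035), 21.204742431640625)
grey (286, 133, 12, 78) 514.5 ((429.5707092285156, 322.27899169921875), (7.05943489074707, 63.44501495361328), 18.744544982910156)
grey (434, 99, 126, 8) 433.0 ((590.6768188476562, 463.3429870605469), (162.0717315673828, 6.585585117340088), 28.930816650390625)
grey (0, 0, 255, 260) 35753.5 ((228.72030639648438, 298.43658447265625), (293.1636047363281, 249.17425537109375), 8.431782722473145)
```

```bash
python3 - <<'E'
from h import *
print(rel([429.6,322.3,78],1.898))
E
```

```text
(array([0.02819385, 0.00956403, 0.15961669]), array([-0.00119257,  0.00087375,  0.04081826]))
```

```bash
python3 -m crank '[[0.014,0.005,0,0,0,0.02,0.2],[0.028,0.0095,0.015,0,0,0.041,0.4],[0.028,0.0095,0.03,0,0,0.041,0.4],[0.028,0.0095,0.03,0,0,0.041,0.4],[0.028,0.0095,0.03,0,0,0.041,0.4]]'; python3 mf.py w9.png | grep -v blue
```

```text
clock: 12.25
eef_pos: [430.2, 321.5, 208.6]
tcp_rot: [-3.141, 0.0, 1.897]
contact_force: [-1.0, 1.0, 0.4]
opening: 0.6
grasp_force: 0.0
[430.44568109 321.86736042 208.9681457 ] [ 3.14092116e+00 -1.00430099e-05  1.89748934e+00]
grey (0, 214, 45, 46) 1420.5 ((197.2375946044922, 208.28639221191406), (65.8642578125, 47.44228744506836), 0.19944000244140625)
grey (270, 171, 18, 82) 833.0 ((429.0823059082031, 322.7097473144531), (12.346054077148438, 62.83904266357422), 19.039012908935547)
grey (435, 119, 125, 18) 393.5 ((585.6280517578125, 454.03387451171875), (144.46438598632812, 5.8833231925964355), 21.018259048461914)
grey (370, 0, 40, 6) 116.0 ((455.21697998046875, 501.69158935546875), (31.42731285095215, 4.348727703094482), 27.266633987426758)
grey (0, 0, 238, 260) 35980.0 ((243.20718383789062, 342.84521484375), (252.08668518066406, 213.6626739501953), 5.248220443725586)
```

```bash
python3 -m crank '[[0,0,0.03,0,0,0,0.4],[0,0,0.065,0,0,0,0.4],[0,0,0.1,0,0,0,0.4],[0,0,0.12,0,0,0,0.4],[0,0,0.131,0,0,0,0.4]]'; python3 -m crank '[[0,0,0,0,0,0,0.7],[0,0,0,0,0,0,1],[0,0,0,0,0,0,1],[0,0,0,0,0,0,1],[0,0,0,0,0,0,1]]' 60; python3 -m crank '[[0,0,0,0,0,0,1],[0,0,0,0,0,0,1],[0,0,0,0,0,0,1]]'
```

```text
clock: 12.8
eef_pos: [429.7, 322.0, 76.3]
tcp_rot: [-3.141, 0.0, 1.899]
contact_force: [0.4, -0.8, 0.2]
opening: 0.6
grasp_force: 0.0
clock: 13.3
eef_pos: [430.3, 323.2, 78.6]
tcp_rot: [3.14, -0.001, 1.9]
contact_force: [-0.7, -1.2, 6.7]
opening: 0.063
grasp_force: 59.0
clock: 13.6
eef_pos: [430.3, 323.2, 78.6]
tcp_rot: [3.14, -0.001, 1.9]
contact_force: [-1.4, -0.4, 7.8]
opening: 0.059
grasp_force: 59.0
```

```bash
python3 -m crank '[[0,0,-0.02,0,0,0,1],[0,0,-0.05,0,0,0,1],[0,0,-0.085,0,0,0,1],[0,0,-0.12,0,0,0,1],[0,0,-0.15,0,0,0,1]]'; python3 - <<'E'
from h import *
f=dict(fx=325.192,fy=325.192,cx=278.941,cy=209.631,position=np.array([545.07548817,49.05353353,426.8767548]),orientation=[2.85779055e+00,2.35028215e-03,-1.72949562e+00])
im=cv2.imread('pics/w6.png')[:,:,::-1]; I=im.astype(int)
m=(I[...,0]-I[...,2]>40)&(I[...,1]-I[...,2]>15); m[:140]=0;m[180:]=0;m[:,:195]=0;m[:,245:]=0
ys,xs=np.where(m); print(len(xs),xs.min(),xs.max(),ys.min(),ys.max()); 
print('plunger',onz(f,xs.mean(),ys.mean(),70,True), 'topmost px', onz(f,xs.mean(),ys.max(),70,True))
# plate bottom edge corners: bright vs dark scan along columns
g=I.mean(2)
pts=[]
for u in range(205,312,8):
    col=g[150:205,u]; d=np.diff(col); v=150+np.argmin(d)+.5; pts.append((u,v))
print(pts); W=np.array([onz(f,u,v,12,True)[:2] for u,v in pts]); print(W.round(1)); print(np.degrees(np.arctan(np.polyfit(W[:,1],W[:,0],1)[0])))
k=g[150:175,180:260]; print('row162',g[162,180:260].astype(int))
E
```

```text
clock: 14.1
eef_pos: [429.8, 322.9, 229.7]
tcp_rot: [3.14, -0.001, 1.9]
contact_force: [1.4, 0.3, -1.3]
opening: 0.065
grasp_force: 58.7
55 215 224 156 163
plunger [510.66318862 122.81777583  70.        ] topmost px [506.50617267 123.62838122  70.        ]
[(205, np.float64(151.5)), (213, np.float64(150.5)), (221, np.float64(162.5)), (229, np.float64(185.5)), (237, np.float64(165.5)), (245, np.float64(164.5)), (253, np.float64(166.5)), (261, np.float64(166.5)), (269, np.float64(165.5)), (277, np.float64(180.5)), (285, np.float64(179.5)), (293, np.float64(178.5)), (301, np.float64(177.5)), (309, np.float64(177.5))]
[[518.5 151.5]
 [517.8 140.8]
 [500.5 133.3]
 [468.7 128.7]
 [493.  113.3]
 [492.5 102.8]
 [488.2  93. ]
 [486.5  82.8]
 [486.1  72.4]
 [465.   65.4]
 [464.7  54.9]
 [464.4  44.5]
 [464.1  34. ]
 [462.5  23.7]]
21.597935718264093
row162 [ 35  27  32  12 169 202 194 193 189 197 197 198 203 200 211 211 211 217
 217 221 222 166 164 226 146 131 150 158  92  42  40  44  42  43  39  72
 136 156 151 156 143  95  47  43  41  44  39  37  45  47  43  19   0 255
 255 253 252 252 252 252 252 252 252 252 252 252 251 250 251 251 249 221
 154 248 239 238 238 237 238 237]
```

```bash
python3 - <<'E'
from h import *
print(rel([510.7,123.2,185],1.521))
E
```

```text
(array([-0.21512161,  0.01192406,  0.04462645]), array([ 0.0016979 , -0.00092772,  0.37876466]))
```

```bash
python3 -m crank '[[-0.03,0,0,0,0,0.06,1],[-0.07,0.003,0,0,0,0.14,1],[-0.115,0.006,0,0,0,0.22,1],[-0.155,0.008,0,0,0,0.3,1],[-0.19,0.01,0,0,0,0.379,1]]'; python3 -m crank '[[0,0,0,0,0,0,1],[0,0,0,0,0,0,1]]'; python3 - <<'E'
from h import *
print(rel([510.7,123.2,185],1.521))
E
```

```text
clock: 14.6
eef_pos: [501.0, 144.4, 228.0]
tcp_rot: [3.14, -0.0, 1.517]
contact_force: [0.1, -0.5, -1.4]
opening: 0.06
grasp_force: 58.7
clock: 14.8
eef_pos: [500.7, 145.6, 227.6]
tcp_rot: [3.141, -0.0, 1.519]
contact_force: [-0.7, 0.6, -1.4]
opening: 0.06
grasp_force: 58.8
(array([-0.02190657,  0.01115403,  0.04261792]), array([ 0.00045853, -0.00046781, -0.00155964]))
```

```bash
python3 -m crank '[[-0.011,0.006,0.015,0,0,0,1],[-0.022,0.011,0.03,0,0,0,1],[-0.022,0.011,0.043,0,0,0,1],[-0.022,0.011,0.043,0,0,0,1],[-0.022,0.011,0.043,0,0,0,1]]'; python3 - <<'E'
from h import *
print(rel([510.7,123.2,185],1.521))
f=grab('wrist','w10.png'); print(f['position'],f['orientation'],r.sense()['eef_pos'])
a=cv2.imread('pics/w10.png')[90:330,150:410]; cv2.imwrite('pics/w10c.png',cv2.resize(a,None,fx=2.5,fy=2.5,interpolation=cv2.INTER_CUBIC))
E
```

```text
clock: 15.3
eef_pos: [510.0, 124.6, 184.2]
tcp_rot: [-3.141, -0.0, 1.522]
contact_force: [0.2, -0.1, -1.6]
opening: 0.058
grasp_force: 58.7
(array([-0.00133603,  0.00072361, -0.00078206]), array([-0.00065004, -0.00010308,  0.00083408]))
[513.36203722 195.25790208 307.10300643] [ 2.85950968e+00  1.88372773e-03 -4.88889812e-02] [510.43350106 124.57325152 184.6164924 ]
```

View pics/w10c.png

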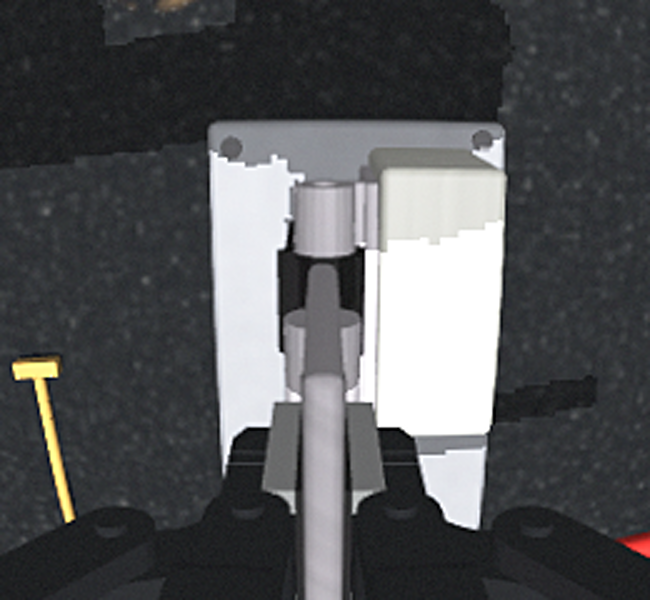

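The leaf knuckle (crop 284–360, row 315) hangs upright over the gap. The post's far knuckle is at crop 297–356 with its inner edge at row 253, and the pin is untouched at (40,370). Checking alignment numerically.

```bash
python3 - <<'E'
from h import *
f=dict(fx=325.192,fy=325.192,cx=278.941,cy=209.631,position=np.array([513.36203722,195.25790208,307.10300643]),orientation=[2.85950968e+00,1.88372773e-03,-4.88889812e-02])
M=R.from_euler('z',1.5215).as_matrix(); e=np.array([510.43,124.57,184.6])
def t(n,u,v,z):
    p=onz(f,150+u/2.5,90+v/2.5,z,True); print(n,p.round(1),(M.T@(p-e))[:2].round(1))
t('postL',297,225,72);t('postR',356,225,72);t('postinner top',326,254,79)
t('postouter top',326,183,79)
t('leafL',284,325,128);t('leafR',360,325,128);t('leaf front top',322,312,136);t('plate front top',322,375,207)
E
```

```text
postL [503.2 150.3  72. ] [25.3  8.4]
postR [520.6 149.4  72. ] [25.3 -8.9]
postinner top [511.4 142.7  79. ] [18.1 -0.1]
postouter top [512.4 163.3  79. ] [38.8 -0.1]
leafL [501.3 137.6 128. ] [12.6  9.8]
leafR [518.9 136.8 128. ] [12.6 -7.9]
leaf front top [510.4 142.8 136. ] [18.2  0.9]
plate front top [511.2 155.9 207. ] [31.3  0.8]
```

```bash
python3 -m crank '[[0,0.0008,0.01,0,0,0,1],[0,0.0008,0.02,0,0,0,1],[0,0.0008,0.03,0,0,0,1],[0,0.0008,0.034,0,0,0,1],[0,0.0008,0.034,0,0,0,1]]'; python3 -m crank '[[0,0,0.003,0,0,0,1],[0,0,0.006,0,0,0,1],[0,0,0.009,0,0,0,1],[0,0,0.009,0,0,0,1]]'
```

```text
clock: 15.85
eef_pos: [510.6, 123.5, 149.2]
tcp_rot: [-3.14, 0.001, 1.521]
contact_force: [0.3, 0.4, -2.4]
opening: 0.061
grasp_force: 58.7
clock: 16.25
eef_pos: [511.0, 123.6, 140.9]
tcp_rot: [-3.141, 0.0, 1.521]
contact_force: [0.5, 0.2, -1.3]
opening: 0.062
grasp_force: 58.7
```

```bash
python3 -m crank '[[0,0,0.003,0,0,0,1],[0,0,0.006,0,0,0,1],[0,0,0.009,0,0,0,1],[0,0,0.009,0,0,0,1]]' 80; python3 -m crank '[[0,0,0.002,0,0,0,1],[0,0,0.004,0,0,0,1],[0,0,0.004,0,0,0,1]]'
```

```text
clock: 16.65
eef_pos: [511.4, 123.7, 132.1]
tcp_rot: [3.141, -0.0, 1.521]
contact_force: [-0.6, 0.0, 3.6]
opening: 0.059
grasp_force: 81.0
clock: 16.95
eef_pos: [511.4, 123.7, 128.4]
tcp_rot: [3.141, -0.0, 1.521]
contact_force: [-0.7, -0.5, 4.4]
opening: 0.06
grasp_force: 81.4
```

```bash
python3 -m crank '[[0,0,0.001,0,0,0,1],[0,0,0.002,0,0,0,1],[0,0,0.002,0,0,0,1]]'; python3 -m crank '[[0,0,0.001,0,0,0,1],[0,0,0.001,0,0,0,1],[0,0,0.001,0,0,0,1]]'
```

```text
clock: 17.25
eef_pos: [511.6, 123.7, 128.2]
tcp_rot: [3.141, -0.0, 1.521]
contact_force: [-7.8, -1.6, 27.0]
opening: 0.059
grasp_force: 85.0
clock: 17.55
eef_pos: [511.7, 123.8, 128.1]
tcp_rot: [3.14, -0.0, 1.521]
contact_force: [-10.8, -2.3, 38.6]
opening: 0.06
grasp_force: 86.6
```

```bash
python3 -m crank '[[0,-0.0005,-0.0005,0,0,0,1],[0,-0.001,-0.001,0,0,0,1],[0,-0.001,-0.001,0,0,0,1],[0,-0.001,-0.001,0,0,0,1]]'; python3 -c "
from h import *
s=r.sense();print(s['eef_pos'],s['tcp_rot'],s['contact_force'],s['wrist_torque'])"
```

```text
clock: 17.95
eef_pos: [511.3, 123.8, 128.2]
tcp_rot: [3.139, -0.0, 1.521]
contact_force: [-4.8, -1.6, 23.0]
opening: 0.056
grasp_force: 84.1
[511.31028938 123.78267054 128.15761452] [ 3.13915373e+00 -4.52642966e-04  1.52090333e+00] [-4.79422937 -1.59941801 22.97485362] [-0.39596138  0.78440302  0.00344724]
```

```bash
python3 -m crank '[[0,-0.0007,0,0,0,0,1],[0,-0.0007,0,0,0,0,1],[0,-0.0007,0,0,0,0,1]]'; python3 - <<'E'
from h import *
s=r.sense();print(s['eef_pos'],s['tcp_rot'],s['contact_force'],s['wrist_torque'])
f=grab('top')
I=f['image'].astype(int);m=(I[...,0]>120)&(I[...,1]<80)&(I[...,2]<80);m[:150]=0;m[:,:230]=0;m[:,330:]=0
c,_=cv2.findContours(m.astype(np.uint8),0,1)
for k in c:
    if cv2.contourArea(k)>5: print('red',cv2.minAreaRect(np.array([onz(f,u,v,94)[:2] for u,v in k[:,0]],np.float32)))
E
```

```text
clock: 18.25
eef_pos: [510.8, 123.9, 127.8]
tcp_rot: [3.139, -0.001, 1.521]
contact_force: [-1.6, -1.0, 18.1]
opening: 0.065
grasp_force: 83.1
[510.81538915 123.87528021 127.8169299 ] [ 3.13872632e+00 -6.06296597e-04  1.52088495e+00] [-1.60652822 -1.02243799 18.05856566] [-0.27874372  0.35962832  0.01251791]
red ((578.5653076171875, 34.63831329345703), (85.49481964111328, 18.0656795501709), 6.962116241455078)
red ((714.9216918945312, 33.75545120239258), (13.427725791931152, 10.41102123260498), 89.9489517211914)
```

```bash
python3 -m crank '[[0,-0.0004,0.0003,0,0,0,1],[0,-0.0004,0.0006,0,0,0,1],[0,-0.0004,0.0006,0,0,0,1]]';python3 -m crank '[[0,-0.0004,0.0003,0,0,0,1],[0,-0.0004,0.0003,0,0,0,1],[0,-0.0004,0.0003,0,0,0,1]]'
```

```text
clock: 18.6
eef_pos: [510.6, 123.9, 127.6]
tcp_rot: [3.138, -0.001, 1.521]
contact_force: [-4.0, -1.7, 21.8]
opening: 0.061
grasp_force: 84.2
clock: 18.9
eef_pos: [510.6, 124.0, 127.6]
tcp_rot: [3.138, -0.001, 1.521]
contact_force: [-2.6, -2.2, 24.4]
opening: 0.06
grasp_force: 84.3
```

```bash
python3 -m crank '[[0,0,0,0,0,0,1],[0,0,0,0,0,0,1],[0,0,0,0,0,0,1]]'; python3 -c "
from h import *
print(sign_off())"
```

```text
clock: 19.2
eef_pos: [510.6, 124.0, 127.6]
tcp_rot: [3.138, -0.001, 1.521]
contact_force: [-3.0, -1.6, 24.4]
opening: 0.06
grasp_force: 84.3
the job is handed in; nothing more can be done
None
```

I handed the job in at 19.2 s: the key is in the lock and turned clockwise to the stop with the red arm off the hinge, and the leaf is seated on the plunger, still gripped and pressed down with about 24 N; seating was judged from height and force, not a final picture.

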